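# Tip the salvage pan over the bar screen and pick off the clamp block

### The job

Lift the pan's handle to tip the pan steeply, so that the clamp block and the nut slide out onto the bar screen and the nut drops through the bars, then let the pan back down. Then pick the aluminium clamp block off the bars and set it in the round steel dish, leaving the nut in the catch box under the bars.

Things in the scene. Friction and masses are not known exactly. Their poses are not given: they have to be found in the camera images.
- pan: Aluminium pan hinged to the screen box. Origin: mid hinge, on its floor at the open front edge, 83 mm up; x to the bars, y along the hinge, z up. 132 mm long (to -x), 116 wide, walls 25 high. Handle: 10 mm round bar along y, centre x -178, z 0; 64 mm clear between its two side rods, 41 to the pan. Lift it up and over on its arc; stop at 1.25 rad, empties by 1.2. 0.3 kg; sinks back if let go.
- sifter: Grey catch box under a bar screen, fixed to the bench. Origin: on the bench below the hinge; x away from the pan, y along the hinge, z up. Inside x 0 to 157 mm, y -71 to 71. Four round steel bars along x at y -45, -15, 15, 45, 7 mm thick, 23 clear between, tops 75 mm above the bench. Side walls rise 10 mm above the bars, far wall 20. Floor 6 mm above the bench.
- clamp: The oversize part: aluminium rod-clamp block 46 x 42 x 38 mm (its x, y, z), origin at its centre, dark cross bore and slit along y, 0.18 kg give or take. It starts in the pan, standing on its 46 x 42 face. It may tumble and lie on any face on the bars. The flatter 30 x 58 mm clamp block on the bench is a bystander.
- nut: The undersize part: steel hexagon nut, 17 mm over its corners, 9 mm high, origin at its centre; starts in the pan in front of the clamp block. It drops between the bars to the catch box floor. Two more such nuts on the bench are bystanders.
- dish: Round open steel dish fixed to the bench, rim radius 62 mm, 28 mm high, wall 3 mm, floor 4 mm thick, no handles. Origin: centre of its underside, on the bench; z up. The grey divided tray, rectangular, is a bystander.
There are look-alikes about, which are no part of the job. What is shaped like the clamp but blue or yellow is not meant.

How it is judged:
By the outcome, as a careful person would: the job done as asked, in the order asked, and still so for the second after the job is handed in, with the robot touching nothing.
It also fails if it takes over 61 s, if anything falls off the work surface, if the arm or the gripper's body presses on something with over 40 N, if the wrist force passes 120 N, or if a joint passes its speed limit or range.

### The arm

A 7-joint arm with a two-finger parallel gripper is mounted at the origin on the work surface. World frame = base frame: x ahead of the robot, y to its left, z up, the work surface at z = 0. Lengths are in m, angles in rad, forces in N, time in s.
With the tool pointing down it reaches from about 0.4 to 0.85 m from the base axis. Payload 10.4 kg.
Tool frame: the origin (TCP) lies on the mounting face of the last link; the fingertips stand 173 mm ahead of it and the grasp point (between the pads) lies 155 mm ahead of it (manip.tip_extent is the distance from the TCP to the fingertips, in m); z points along the fingers, y is the line along which they close (so a half turn about z gives the same grasp; the last joint's range is limited). The gripper opens to 85 mm and grips with 20 to 120 N. Pads are 22 mm wide; open, the fingers measure 114 mm over their backs; the gripper's body (76 mm by 85 mm) begins 54 mm behind the grasp point. The pads swing forward as they close: fully open they stand 13 mm farther back than shut.
Start: joints at [-1.346, 0.332, -0.065, 1.46, 0.022, 1.35, -0.088], TCP at [0.153, 0.606, 0.405] pointing down, gripper open.
Joint ranges: [-2.6, 2.6], [-0.5, 2.12], [-1.47, 1.34], [0.16, 2.42], [-1.27, 4.41], [0.06, 2.06], [-2.6, 2.6]. Speed limits (rad/s): [2.22, 2.22, 2.79, 2.79, 3.14, 3.14, 3.14].

### API

Orientations are given as a unit quaternion [x, y, z, w].
In Python, from workcell import manip gives the robot as it stands.
- The arm moves only by the tool move_arm, never from a script. Its argument "plan" is one flat list of numbers, 7 for each row, row after row: the turn, a rotation vector about the tool's x, y, z in rad, then the shift along the tool's x, y, z in m, then the finger opening in m, from 0 to 0.0854. In form: [ax, ay, az, dx, dy, dz, gripper, ax, ay, az, dx, dy, dz, gripper, ...]. A call has 1 to 12 rows; each row is the pose to reach, as a shift and turn from the pose commanded when the call began, along the tool's axes at that moment; what a row does not reach only later rows make up. A row lasts 1/8 s, in which the tool goes at most 62.5 mm and 10.7 degrees, less where a joint would pass 70% of its speed; a pose out of reach is approached as far as the arm can. A call with a gripper value outside its range is refused whole. The fingers move at their own pace and stop on an object; "squeeze" is the grip in N (left out, the last holds). Time passes only in rows, so rows that repeat a pose let the fingers close. It gives the time, the measured TCP pose, the force, the opening and the grip force at its end, in the units of the state.
- manip.get_obs(): the state, without advancing time (a new reading comes with each control period).
- manip.camera(name): name is "side" or "top" or "wrist"; returns a dict with "color" (400x640x3 uint8, red, green, blue), "fx", "fy", "cx", "cy" (pixels), "dist" ([k1, k2, p1, p2, k3] as OpenCV has them; the pictures are not rectified), "cam_to_world" (4x4, takes a point from camera to world coordinates); the wrist camera has in their place "mount" (4x4, takes a point from camera to tool coordinates, whose origin is the TCP and whose axes are the flange's). Camera axes: x right, y down, z forward; pixel columns grow to the right and rows downward; lengths in m; the calibration is good to about 2 mm. A picture is of the moment at which its call begins: read the wrist's pose just before it. There is no depth.
- manip.hand_in(): hands the job in; it is judged then, once.
Trained networks look in a picture, given as the dict that the camera call returned (one of the last four; its "shot" number tells which), for a name from the list of things; names that differ only in an ending like _2 or _b are one class to them, and where a whole thing is asked for, a point or a joint stands for the part that bears it (a point fixed in the world has none). Each returns a list of dicts, best first, with "conf" (0 to 1); they miss things now and then, are a little off and sometimes report something else, mostly with a low value. They report only what shows in the picture. A call takes as long as a camera call. They do not tell look-alikes from the thing itself.
- manip.look_for(picture, label): "position" ([x, y, z] in m, in the coordinates of the camera as it stood for that picture, good to about 4 mm: the middle of the surface that is visible of it).
- manip.silhouettes(picture, label): "pixels" (400x640 bool, what is visible of it).
- manip.tip_of(picture, label): "position" ([x, y, z] in m, in the coordinates of the camera as it stood for that picture, good to about 4 mm: a listed point, or the origin of a listed thing).
The state is a dict: "clock": time; "joint_pos": joint angles; "joint_velocities": joint speeds; "tau": joint torques, N m; "position": TCP position; "ee_rot": TCP orientation; "ft_force": force on the tool from outside, world axes, zero at the start; "torque": the same for the moment, N m; "grip_width": opening from 0.0 (shut) to 1.0 (fully open); "grasp_force": force on a finger pad.
Only numpy, scipy, OpenCV 4.12 (cv2) and the standard library are available. Lean on these libraries where they do the work, as an engineer would, in place of code of your own. Each camera call takes 0.05 s, during which the arm holds its last target. There are 200 camera calls.

## Working session

There is one attempt and no reset: what is moved stays moved. The work goes in short steps, Python scripts to look and compute and a tool call to move; the robot and the scene stay as the last step left them, time stands still between calls to the robot, and variables do not carry over. Pictures are saved under pics/ and viewed, at most 12 in all, crops included, and the job is handed in when it is done.

Besides the shell and the picture viewer there is one more tool, called after ">>>" as name(argument=value, ...), one argument or row to a line, values as JSON. move_arm: Moves the arm, as the interface text tells. Its arguments: {"type":"object","properties":{"plan":{"type":"array","items":{"type":"number"}},"squeeze":{"type":"number"}},"required":["plan"]}

```bash
mkdir -p pics; cat > h.py <<'E'
import numpy as np, cv2
from scipy.spatial.transform import Rotation as R
from workcell import manip
def shot(n):
    o=manip.get_obs(); c=manip.camera(n)
    if 'cam_to_world' in c: T=np.array(c['cam_to_world'])
    else:
        T=np.eye(4);T[:3,:3]=R.from_quat(o['ee_rot']).as_matrix();T[:3,3]=o['position'];T=T@np.array(c['mount'])
    c['T']=T; return c
def w(c,p): return (c['T']@np.r_[p,1])[:3]
def K(c): return np.array([[c['fx'],0,c['cx']],[0,c['fy'],c['cy']],[0,0,1.]])
def px(c,P):
    q=np.linalg.inv(c['T'])@np.r_[P,1]
    return cv2.projectPoints(q[:3].reshape(1,1,3),np.zeros(3),np.zeros(3),K(c),np.array(c['dist']))[0].ravel()
def onz(c,uv,z):
    n=cv2.undistortPoints(np.array(uv,float).reshape(1,1,2),K(c),np.array(c['dist'])).ravel()
    d=c['T'][:3,:3]@np.r_[n,1];o=c['T'][:3,3]
    return o+d*(z-o[2])/d[2]
def save(c,n,crop=None,s=1):
    im=c['color'][...,::-1]
    if crop: im=im[crop[1]:crop[3],crop[0]:crop[2]]
    cv2.imwrite(f'pics/{n}.png',cv2.resize(im,None,fx=s,fy=s,interpolation=cv2.INTER_CUBIC))
E
python3 - <<'E'
from h import *
o=manip.get_obs();print(o)
ims=[]
for n in ['top','side']:
    c=shot(n);save(c,n+'0',s=1.25)
    for l in ['pan','sifter','clamp','nut','dish']:
        for f in ('tip_of','look_for'):
            for d in getattr(manip,f)(c,l)[:4]:
                P=w(c,d['position']);print(n,l,f,round(d['conf'],2),P.round(3),px(c,P).round())
E
```

```text
{'clock': 0.0, 'joint_pos': array([-1.34561283,  0.3328943 , -0.06471542,  1.46098565,  0.02161015,
        1.34989795, -0.08850035]), 'joint_velocities': array([-2.30367159e-05, -4.34898861e-04,  2.71925409e-04, -6.96309402e-04,
       -1.13729395e-03, -5.08113277e-04, -2.13774428e-04]), 'tau': array([ 4.91861974e-04, -6.25434852e+01,  4.95756743e-02, -3.91609776e+01,
        1.62681984e-02,  9.92848916e-03, -5.34416586e-06]), 'position': array([0.15323916, 0.60578072, 0.40388061]), 'ee_rot': array([ 1.23555974e-01,  9.92337325e-01, -7.42581673e-04, -5.46020025e-05]), 'ft_force': array([-0.43179941, -0.21189447,  0.9135986 ]), 'torque': array([0.00562394, 0.03043861, 0.03936157]), 'grasp_force': 0.0, 'grip_width': 1.0011980371145903}
top pan tip_of 0.86 [0.537 0.009 0.082] [328. 232.]
top pan look_for 0.85 [ 0.61  -0.007  0.082] [334. 204.]
top sifter tip_of 0.88 [ 0.539  0.015 -0.001] [326. 233.]
top sifter look_for 0.88 [0.507 0.007 0.073] [329. 243.]
top clamp tip_of 0.76 [0.619 0.02  0.099] [324. 200.]
top clamp tip_of 0.68 [ 0.643 -0.122  0.019] [374. 195.]
top clamp tip_of 0.6
[... 754 characters left out ...]
.104] [331. 198.]
side clamp tip_of 0.65 [0.751 0.09  0.023] [356. 196.]
side clamp tip_of 0.61 [ 0.543 -0.129  0.018] [341. 272.]
side clamp tip_of 0.59 [ 0.643 -0.121  0.018] [374. 253.]
side clamp look_for 0.87 [0.609 0.009 0.116] [331. 198.]
side clamp look_for 0.63 [ 0.537 -0.138  0.035] [342. 270.]
side clamp look_for 0.6 [ 0.635 -0.132  0.031] [375. 253.]
side clamp look_for 0.51 [0.753 0.083 0.045] [359. 190.]
side nut tip_of 0.46 [0.559 0.047 0.087] [305. 207.]
side nut look_for 0.58 [0.555 0.043 0.091] [304. 206.]
side nut look_for 0.58 [0.609 0.006 0.116] [332. 198.]
side dish tip_of 0.65 [ 0.551 -0.311 -0.002] [397. 330.]
side dish look_for 0.56 [ 0.554 -0.307  0.005] [398. 326.]
```

View pics/top0.png

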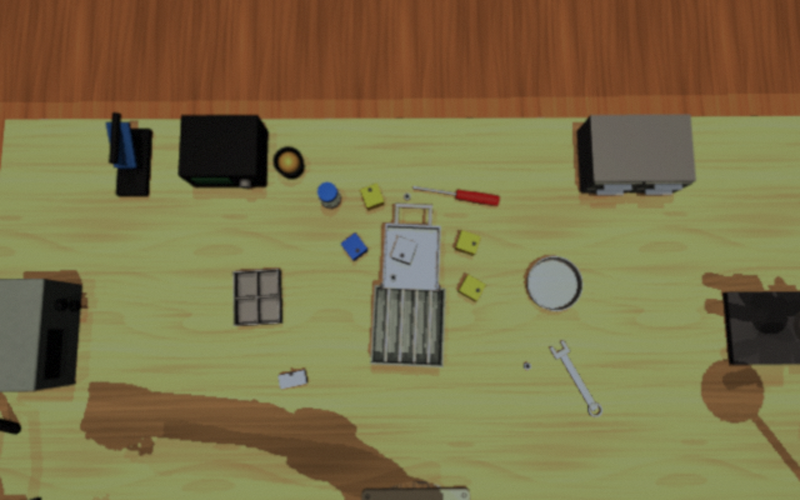

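View pics/side0.png

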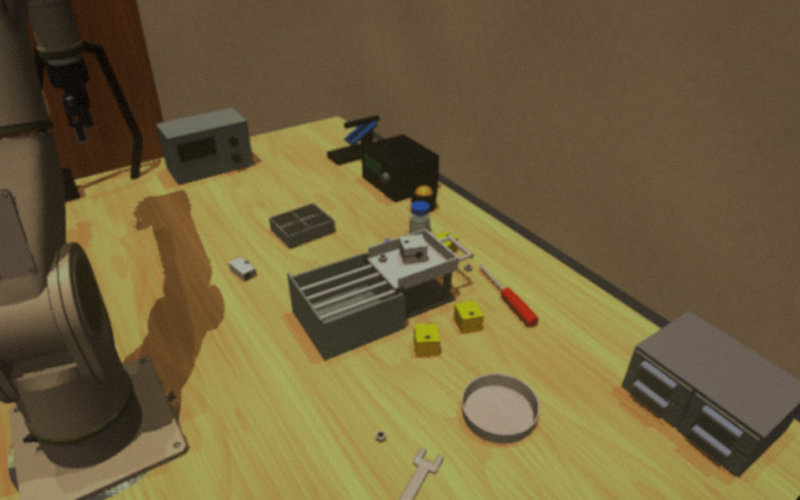

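The top view shows the pan centred around (410,255) and the bars at (408,325). Four things could be taken for the clamp:
- the aluminium block in the pan at (404,250)
- yellow blocks at (467,242), (471,288) and (372,196)
- a blue block at (354,246)
- a flat aluminium block on the bench at (292,378)

I choose the one in the pan, at (0.617,0.02,0.10). The nut in the pan is at (393,277), the dish at (553,284), and the handle at (413,208), at world x of about 0.71. Next I move the wrist over it for a close check.

>>> move_arm(
  plan=[0,0,1.32,-0.58,-0.48,-0.05,0.03,0,0,1.32,-0.58,-0.48,-0.05,0.03,0,0,1.32,-0.58,-0.48,-0.05,0.03,0,0,1.32,-0.58,-0.48,-0.05,0.03,0,0,1.32,-0.58,-0.48,-0.05,0.03,0,0,1.32,-0.58,-0.48,-0.05,0.03,0,0,1.32,-0.58,-0.48,-0.05,0.03,0,0,1.32,-0.58,-0.48,-0.05,0.03,0,0,1.32,-0.58,-0.48,-0.05,0.03,0,0,1.32,-0.58,-0.48,-0.05,0.03,0,0,1.32,-0.58,-0.48,-0.05,0.03,0,0,1.32,-0.58,-0.48,-0.05,0.03],
  squeeze=30,
)

```text
clock: 2.6
position: [0.5961, 0.0005, 0.4549]
ee_rot: [0.706, 0.708, 0.0, 0.0]
ft_force: [-0.2, 0.6, 0.5]
grip_width: 0.35
grasp_force: 0.0
```

```bash
cat >> h.py <<'E'
def ax(c,l):
    s=manip.silhouettes(c,l)
    return s
def row(P,Rt=None):
    o=manip.get_obs();R0=R.from_quat(o['ee_rot'])
    rv=(R0.inv()*Rt).as_rotvec() if Rt is not None else np.zeros(3)
    return np.r_[rv,R0.inv().apply(np.array(P)-o['position'])].round(4)
E
python3 - <<'E'
from h import *
c=shot('wrist');save(c,'w1',s=1.25);print(np.array(c['mount']).round(3))
for l in ['pan','sifter','clamp','nut']:
    for f in ('tip_of','look_for'):
        for d in getattr(manip,f)(c,l)[:4]:
            P=w(c,d['position']);print(l,f,round(d['conf'],2),P.round(3),px(c,P).round())
for l in ['pan','sifter']:
    for s in manip.silhouettes(c,l)[:1]:
        m=s['pixels'].astype(np.uint8);k=cv2.findContours(m,cv2.RETR_EXTERNAL,cv2.CHAIN_APPROX_NONE)[0]
        k=max(k,key=cv2.contourArea);b=cv2.boxPoints(cv2.minAreaRect(k));print(l,s['conf'],b.round(),[onz(c,q,.08).round(3) for q in b])
for x in (.50,.538,.716): print(x,px(c,[x,0,.083]).round())
E
```

```text
[[-0.001 -0.95  -0.314  0.081]
 [ 1.    -0.    -0.001 -0.001]
 [ 0.001 -0.314  0.95   0.03 ]
 [ 0.     0.     0.     1.   ]]
pan tip_of 0.84 [0.543 0.012 0.085] [263. 164.]
sifter tip_of 0.89 [0.543 0.009 0.002] [274. 153.]
sifter look_for 0.72 [0.497 0.004 0.081] [220. 170.]
clamp tip_of 0.94 [0.751 0.09  0.018] [454.  85.]
clamp tip_of 0.93 [ 0.543 -0.131  0.019] [276. 261.]
clamp tip_of 0.92 [0.638 0.134 0.019] [355.  41.]
clamp tip_of 0.79 [0.612 0.019 0.103] [333. 160.]
clamp look_for 0.86 [ 0.547 -0.113  0.036] [277. 255.]
clamp look_for 0.79 [0.748 0.093 0.037] [458.  82.]
clamp look_for 0.76 [0.638 0.129 0.043] [358.  43.]
clamp look_for 0.67 [ 0.632 -0.105  0.042] [345. 251.]
nut tip_of 0.77 [0.56  0.048 0.091] [279. 128.]
nut look_for 0.64 [0.56  0.044 0.095] [278. 133.]
pan 0.72 [[250. 230.]
 [256. 106.]
 [445. 115.]
 [439. 239.]] [array([ 0.524, -0.062,  0.08 ]), array([0.537, 0.068, 0.08 ]), array([0.722, 0.06 , 0.08 ]), array([ 0.732, -0.072,  0.08 ])]
sifter 0.88 [[ 78. 229.]
 [ 85.  78.]
 [446.  95.]
 [439. 245.]] [array([ 0.333, -0.062,  0.08 ]), array([0.373, 0.095, 0.08 ]), array([0.721, 0.08 , 0.08 ]), array([ 0.732, -0.079,  0.08 ])]
0.5 [222. 175.]
0.538 [259. 175.]
0.716 [434. 176.]
```

View pics/w1.png

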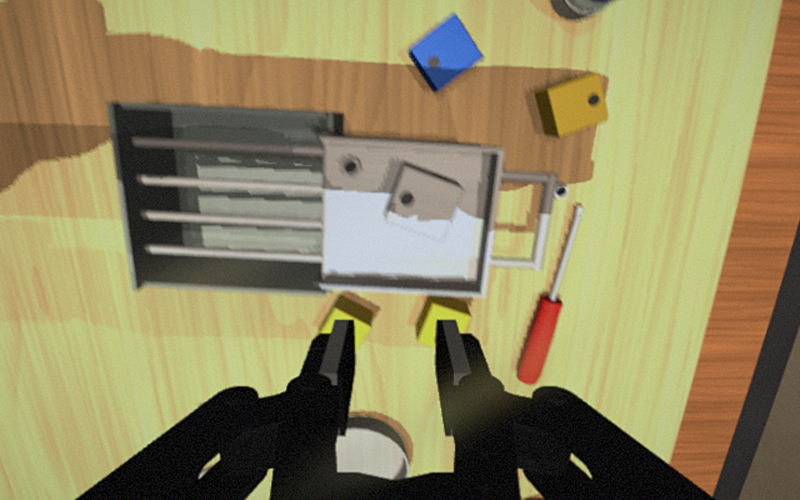

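The close view confirms the plain aluminium block in the pan at (425,200). The nut is in front of it at (350,165), and the handle bar runs from (553,180) to (540,266). The look-alikes are yellow or blue.

```bash
python3 - <<'E'
from h import *
c=shot('wrist')
for n,uv,z in [('h1',(553,180),.088),('h2',(540,266),.088),('bar1in',(322,152),.075),('bar1out',(133,142),.075),('bar4in',(322,257),.075),('bar4out',(148,250),.075),('backL',(502,152),.108),('backR',(484,293),.108),('frontL',(323,138),.108),('frontR',(325,282),.083)]:
    print(n,onz(c,np.array(uv)/1.25,z).round(4))
save(c,'h1',(370,110,470,240),5)
E
```

```text
h1 [0.718  0.0358 0.088 ]
h2 [ 0.7154 -0.0358  0.088 ]
bar1in [0.536  0.0551 0.075 ]
bar1out [0.3839 0.0637 0.075 ]
bar4in [ 0.5318 -0.033   0.075 ]
bar4out [ 0.3808 -0.0272  0.075 ]
backL [0.6712 0.0585 0.108 ]
backR [ 0.6656 -0.0517  0.108 ]
frontL [0.5426 0.0676 0.108 ]
frontR [ 0.5347 -0.0528  0.083 ]
```

View pics/h1.png

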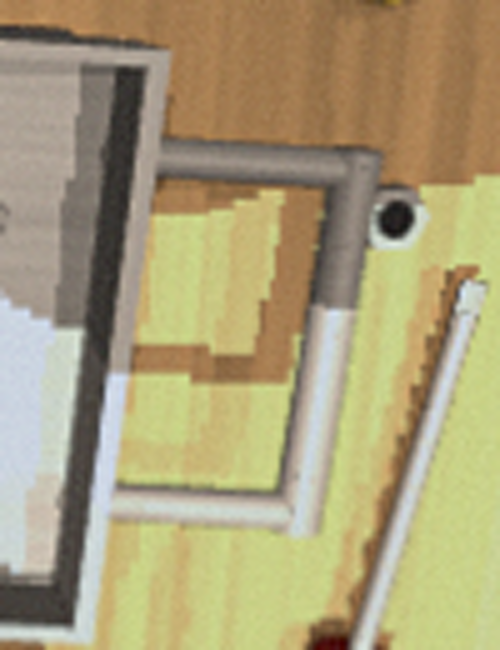

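>>> move_arm(
  plan=[0,0,0.046,0,0.06,0.03,0.03,0,0,0.046,0,0.12,0.06,0.03,0,0,0.046,0,0.12,0.11,0.03,0,0,0.046,0,0.12,0.15,0.03,0,0,0.046,0,0.12,0.15,0.03],
)

```text
clock: 3.82
position: [0.7143, 0.003, 0.3009]
ee_rot: [0.722, 0.692, -0.002, -0.002]
ft_force: [0.1, -0.3, 0.4]
grip_width: 0.351
grasp_force: 0.0
```

```bash
python3 - <<'E'
from h import *
c=shot('side'); 
for z in (.083,): print(px(c,[.7165,0,z]).round())
u,v=px(c,[.7165,0,.1]).astype(int)
save(c,'s1',(u-60,v-60,u+60,v+50),5); print(u,v)
E
```

```text
[368. 197.]
368 191
```

View pics/s1.png

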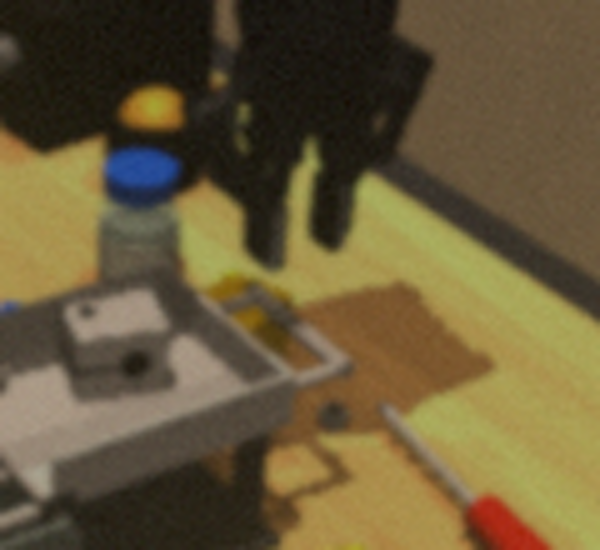

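The side view shows the two fingers just above the handle bar, one on each side of it. I'll go down and close.

>>> move_arm(
  plan=[0,0,0,-0.002,0.001,0.035,0.03,0,0,0,-0.002,0.001,0.061,0.03,0,0,0,-0.002,0.001,0.061,0.03,0,0,0,-0.002,0.001,0.061,0.0,0,0,0,-0.002,0.001,0.061,0.0,0,0,0,-0.002,0.001,0.061,0.0,0,0,0,-0.002,0.001,0.061,0.0],
  squeeze=35,
)

```text
clock: 4.75
position: [0.7165, 0.0003, 0.2465]
ee_rot: [0.722, 0.692, 0.001, 0.001]
ft_force: [-4.2, 0.3, 6.0]
grip_width: 0.1
grasp_force: 34.3
```

>>> move_arm(
  plan=[0,0,0,0,-0.0009,-0.0178,0,0,0,0,0,-0.0035,-0.0354,0,0,0,0,0,-0.008,-0.0526,0,0,0,0,0,-0.0141,-0.0693,0],
)

```text
clock: 5.25
position: [0.7026, 0.0011, 0.3157]
ee_rot: [0.722, 0.692, 0.002, 0.002]
ft_force: [7.8, 0.9, -1.0]
grip_width: 0.095
grasp_force: 34.1
```

```bash
python3 - <<'E'
from h import *
print(manip.get_obs()['ft_force'])
c=shot('side'); save(c,'s2',(230,120,410,260),4)
E
```

```text
[ 7.84200726  0.90413292 -1.02108036]
```

View pics/s2.png

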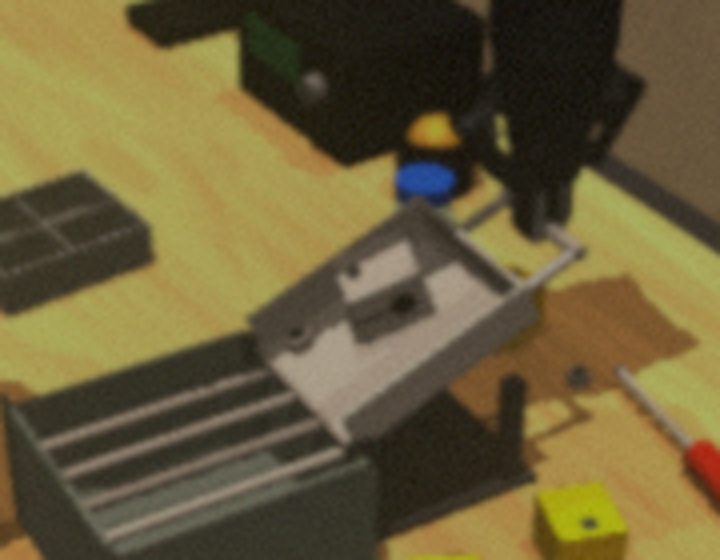

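The pan is tipping with the handle held. I'll continue the arc.

>>> move_arm(
  plan=[0,0,0,0,-0.0077,-0.016,0,0,0,0,0,-0.017,-0.0312,0,0,0,0,0,-0.0278,-0.0454,0,0,0,0,0,-0.0399,-0.0584,0,0,0,0,0,-0.0533,-0.0701,0,0,0,0,0,-0.0677,-0.0805,0,0,0,0,0,-0.0832,-0.0893,0,0,0,0,0,-0.0994,-0.0966,0,0,0,0,0,-0.103,-0.098,0,0,0,0,0,-0.103,-0.098,0],
)

```text
clock: 6.55
position: [0.6001, 0.0059, 0.4153]
ee_rot: [0.722, 0.692, 0.005, 0.002]
ft_force: [7.5, 4.2, 15.8]
grip_width: 0.099
grasp_force: 36.9
```

```bash
python3 - <<'E'
from h import *
c=shot('side'); save(c,'s3',(230,120,410,260),4)
for l in ['clamp','nut']:
  for n in ('side','top'):
    c=shot(n)
    for d in manip.tip_of(c,l): print(n,l,round(d['conf'],2),w(c,d['position']).round(3))
E
```

```text
side clamp 0.94 [0.75  0.092 0.024]
side clamp 0.83 [0.504 0.035 0.097]
side clamp 0.76 [ 0.542 -0.124  0.015]
side clamp 0.6 [ 0.646 -0.123  0.015]
top clamp 0.85 [0.641 0.133 0.022]
top clamp 0.76 [0.756 0.097 0.019]
top clamp 0.67 [ 0.643 -0.12   0.019]
top clamp 0.66 [ 0.547 -0.126  0.019]
```

View pics/s3.png

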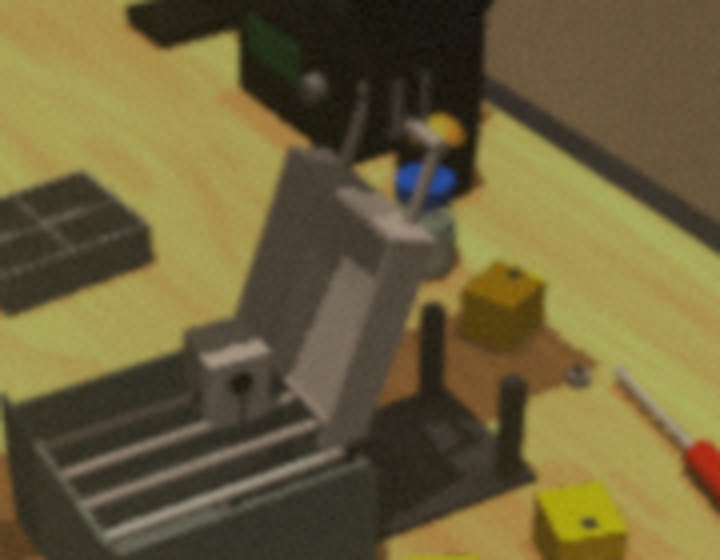

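The pan stands steep and the clamp block is out on the bars at (235,375), around world (0.504,0.035). The nut no longer shows in the pan. I'll lower the pan and let go.

>>> move_arm(
  plan=[0,0,0,0,0.0198,0.0087,0,0,0,0,0,0.0426,0.0225,0,0,0,0,0,0.0631,0.0396,0,0,0,0,0,0.0808,0.0596,0,0,0,0,0,0.0953,0.082,0,0,0,0,0,0.1063,0.1063,0,0,0,0,0,0.1136,0.1319,0,0,0,0,0,0.1162,0.1495,0,0,0,0,0,0.1171,0.166,0,0,0,0,0,0.1171,0.166,0,0,0,0,0,0.1171,0.166,0.03,0,0,0,0,0.1171,0.166,0.03],
)

```text
clock: 8.5
position: [0.7157, 0.0003, 0.2443]
ee_rot: [0.722, 0.692, -0.0, -0.001]
ft_force: [-0.6, 0.4, 0.4]
grip_width: 0.352
grasp_force: 0.0
```

>>> move_arm(
  plan=[0,0,0,0,0,0,0.03,0,0,0,0,0,-0.02,0.03,0,0,0,0,0,-0.06,0.03,0,0,0,0,0,-0.11,0.08,0,0,0,0.01,-0.06,-0.16,0.08,0,0,0,0.02,-0.12,-0.18,0.08,0,0,0,0.03,-0.18,-0.18,0.08,0,0,0,0.03,-0.2,-0.18,0.08,0,0,0,0.03,-0.2,-0.18,0.08],
)

```text
clock: 9.62
position: [0.5159, 0.0386, 0.4266]
ee_rot: [0.722, 0.692, 0.002, -0.001]
ft_force: [0.7, -0.5, 0.3]
grip_width: 0.938
grasp_force: 0.0
```

```bash
python3 - <<'E'
from h import *
c=shot('wrist');save(c,'w2',s=1.25)
for l in ['clamp','nut']:
    for f in ('tip_of','look_for'):
        for d in getattr(manip,f)(c,l)[:5]:
            P=w(c,d['position']);print(l,f,round(d['conf'],2),P.round(3),(px(c,P)*1.25).round())
E
```

```text
clamp tip_of 0.82 [0.641 0.131 0.019] [541.  96.]
clamp tip_of 0.68 [0.752 0.092 0.017] [664. 139.]
clamp tip_of 0.64 [0.499 0.033 0.101] [372. 243.]
clamp tip_of 0.61 [ 0.542 -0.131  0.021] [428. 374.]
clamp look_for 0.83 [ 0.545 -0.121  0.039] [432. 376.]
clamp look_for 0.73 [0.634 0.133 0.04 ] [541.  92.]
clamp look_for 0.68 [0.501 0.041 0.123] [372. 242.]
clamp look_for 0.6 [0.744 0.092 0.036] [668. 141.]
clamp look_for 0.52 [ 0.616 -0.126  0.019] [500. 366.]
```

View pics/w2.png

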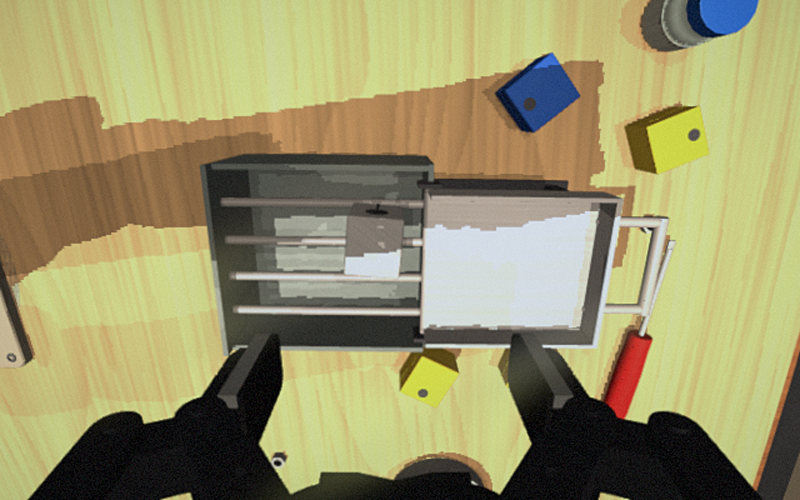

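The pan is down and empty. The clamp block lies on the bars with its top around x 346–403, y 218–278 px and its bore along y. No nut shows on the bars. Next I measure the block.

```bash
python3 - <<'E'
from h import *
c=shot('wrist');save(c,'w3',(260,150,340,240),6)
for h in (.038,.046):
    print(h,[onz(c,np.array(q)/1.25,.075+h)[:2].round(4) for q in [(347,218),(403,220),(400,280),(345,275)]])
for d in manip.look_for(c,'dish')+manip.tip_of(c,'nut'): print(w(c,d['position']).round(3))
E
```

```text
0.038 [array([0.4861, 0.0542]), array([0.5235, 0.0511]), array([0.5198, 0.008 ]), array([0.4814, 0.0134])]
0.046 [array([0.4871, 0.056 ]), array([0.5235, 0.053 ]), array([0.5198, 0.0111]), array([0.4826, 0.0164])]
[ 0.549 -0.258  0.013]
```

View pics/w3.png

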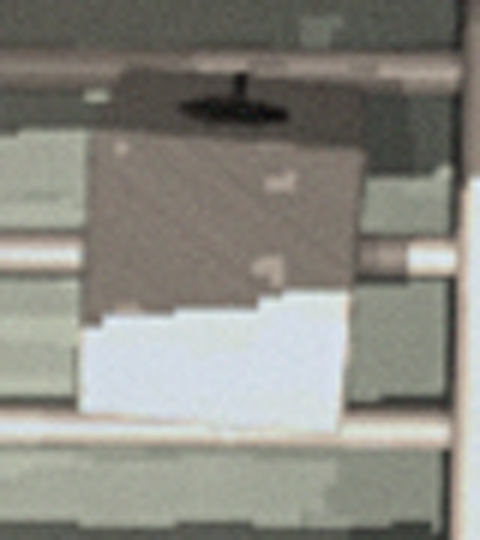

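>>> move_arm(
  plan=[0,0,0.06,-0.005,-0.0124,0.04,0.05,0,0,0.06,-0.005,-0.0124,0.09,0.05,0,0,0.06,-0.005,-0.0124,0.12,0.05,0,0,0.06,-0.005,-0.0124,0.12,0.05,0,0,0.06,-0.005,-0.0124,0.12,0.05,0,0,0.06,-0.005,-0.0124,0.12,0.05],
)

```text
clock: 10.78
position: [0.5056, 0.0344, 0.3061]
ee_rot: [0.743, 0.67, 0.001, 0.0]
ft_force: [-0.8, -0.1, 0.5]
grip_width: 0.584
grasp_force: 0.0
```

>>> move_arm(
  plan=[0,0,0,0,-0.002,0.02,0.05,0,0,0,0,-0.002,0.043,0.05,0,0,0,0,-0.002,0.043,0.05,0,0,0,0,-0.002,0.043,0.02,0,0,0,0,-0.002,0.043,0.02,0,0,0,0,-0.002,0.043,0.02,0,0,0,0,-0.002,0.043,0.02,0,0,0,0,-0.002,0.043,0.02],
  squeeze=45,
)

```text
clock: 11.78
position: [0.5035, 0.0346, 0.2628]
ee_rot: [0.743, 0.67, 0.001, 0.0]
ft_force: [-0.3, -0.4, 6.1]
grip_width: 0.438
grasp_force: 46.0
```

>>> move_arm(
  plan=[0,0,0,0,0,-0.03,0.02,0,0,0,0,0,-0.07,0.02,0,0,0,0,0,-0.13,0.02,0,0,0,-0.06,0.015,-0.14,0.02,0,0,0,-0.12,0.03,-0.14,0.02,0,0,0,-0.18,0.045,-0.14,0.02,0,0,0,-0.24,0.06,-0.14,0.02,0,0,0,-0.3,0.076,-0.14,0.02,0,0,0,-0.34,0.086,-0.14,0.02,0,0,0,-0.34,0.086,-0.14,0.02,0,0,0,-0.34,0.086,-0.14,0.02],
)

```text
clock: 13.15
position: [0.5537, -0.3119, 0.4015]
ee_rot: [0.742, 0.67, 0.0, -0.0]
ft_force: [-0.1, 0.2, -2.0]
grip_width: 0.438
grasp_force: 45.7
```

```bash
python3 - <<'E'
from h import *
o=manip.get_obs();print(o['position'],o['grip_width'],o['grasp_force'])
for n in ('top','side'):
    c=shot(n)
    for l in ('dish','nut'):
        for d in manip.tip_of(c,l): print(n,l,round(d['conf'],2),w(c,d['position']).round(3))
    if n=='top':
        a=c['color'][170:300,275:365]
        big=cv2.resize(a,None,fx=4,fy=4,interpolation=cv2.INTER_CUBIC)
    else:
        b=cv2.resize(c['color'][150:350,220:440],None,fx=2.0,fy=2.6,interpolation=cv2.INTER_CUBIC)
cv2.imwrite('pics/m.png',np.hstack([big,b])[...,::-1] if big.shape[0]==b.shape[0] else big[...,::-1])
E
```

```text
[ 0.55372027 -0.31188393  0.40147105] 0.4383559155689207 45.71838319301605
top dish 0.83 [ 0.556 -0.314 -0.   ]
side dish 0.61 [ 0.548 -0.314 -0.003]
```

View pics/m.png

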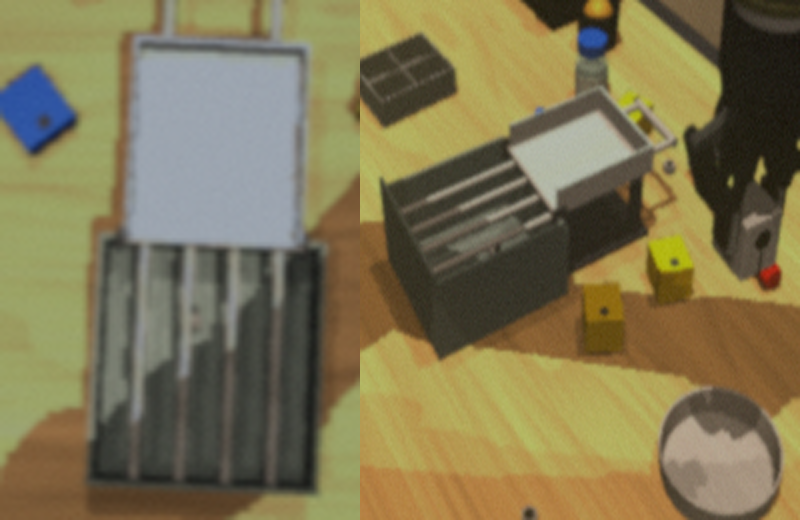

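The clamp block is held and the pan is down and empty. A nut-like spot shows between the bars at (193,318) in the top crop and (495,245) in the side crop. I'll triangulate it while I place the block.

>>> move_arm(
  plan=[0,0,0,0,0,0.05,0.02,0,0,0,0,0,0.11,0.02,0,0,0,0,0,0.16,0.02,0,0,0,0,0,0.185,0.02,0,0,0,0,0,0.2,0.02,0,0,0,0,0,0.2,0.02,0,0,0,0,0,0.206,0.02,0,0,0,0,0,0.206,0.02],
)

```text
clock: 14.45
position: [0.5538, -0.3124, 0.1962]
ee_rot: [0.743, 0.67, 0.0, 0.0]
ft_force: [-0.1, -0.1, -1.4]
grip_width: 0.441
grasp_force: 45.7
```

```bash
python3 - <<'E'
from h import *
t=shot('top');s=shot('side')
for z in (.01,.03,.05,.075): print(z,onz(t,(323.3,249.5),z).round(3),onz(s,(287.5,244.2),z).round(3))
E
```

```text
0.01 [0.492 0.023 0.01 ] [0.495 0.028 0.01 ]
0.03 [0.492 0.023 0.03 ] [0.484 0.008 0.03 ]
0.05 [0.491 0.023 0.05 ] [ 0.473 -0.013  0.05 ]
0.075 [0.49  0.023 0.075] [ 0.458 -0.039  0.075]
```

The two views agree at z of about 0.01, so the nut is on the catch-box floor. I'll lower the block until it touches.

>>> move_arm(
  plan=[0,0,0,0,0,0.002,0.02,0,0,0,0,0,0.004,0.02,0,0,0,0,0,0.004,0.02],
)

```text
clock: 14.92
position: [0.5536, -0.3125, 0.192]
ee_rot: [0.743, 0.67, 0.0, 0.0]
ft_force: [-1.6, 2.2, 4.3]
grip_width: 0.439
grasp_force: 46.3
```

Contact. I'll release and retreat.

>>> move_arm(
  plan=[0,0,0,0,0,0.004,0.05,0,0,0,0,0,0.0,0.055,0,0,0,0,0,0.0,0.055,0,0,0,0,0,-0.03,0.055,0,0,0,0,0,-0.07,0.055,0,0,0,0,0,-0.12,0.055,0,0,0,0,0,-0.18,0.055,0,0,0,0,0,-0.2,0.055,0,0,0,0,0,-0.2,0.055],
)

```text
clock: 16.05
position: [0.5537, -0.3127, 0.3928]
ee_rot: [0.743, 0.67, 0.001, 0.001]
ft_force: [0.0, -0.2, 0.0]
grip_width: 0.641
grasp_force: 0.0
```

```bash
python3 - <<'E'
from h import *
c=shot('side');save(c,'end',(220,150,460,350),3)
for d in manip.tip_of(c,'clamp'): print(round(d['conf'],2),w(c,d['position']).round(3))
E
```

```text
0.7 [ 0.541 -0.127  0.018]
0.69 [0.751 0.093 0.024]
0.64 [ 0.557 -0.31   0.025]
0.57 [ 0.642 -0.122  0.017]
```

View pics/end.png

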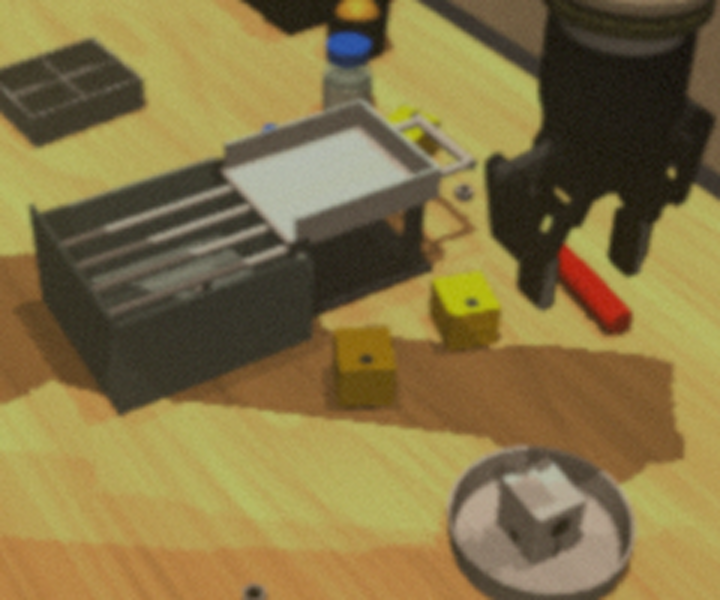

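The block stands in the dish at (540,510), the pan is down and empty, and the nut is in the box at about (205,285).

```bash
python3 -c "
from workcell import manip
print(manip.hand_in())"
```

```text
the job is handed in; nothing more can be done
None
```

The job is done and handed in at about 16 s of the 61 s allowed: the clamp block is in the steel dish, the nut is in the catch box, and the pan is back down and empty; the hand-in returned no verdict.

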